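Fold the jointed measuring gauge away on the clay table

ROBOT

A 6-joint arm with a two-finger parallel gripper is mounted at the origin on the work surface. World frame = base frame: x ahead of the robot, y to its left, z up, the work surface at z = 0. Lengths are in m, angles in degrees, forces in N, time in s.
With the tool pointing down it reaches from about 0.375 to 0.975 m from the base axis. Payload 3.8 kg.
Tool frame: the origin (TCP) lies at the very end of the fingers, on their centre line; the grasp point (between the pads) lies 19 mm behind it (manip.tcp_to_grasp is the distance from the TCP to the grasp point, in m); z points along the fingers, y is the line along which they close (so a half turn about z gives the same grasp; the last joint's range is limited). The gripper opens to 88 mm and grips with 3 to 60 N. Pads are 18 mm wide; open, the fingers measure 123 mm over their backs; the gripper's body (75 mm by 187 mm) begins 45 mm behind the grasp point.
Start: joints at [72.084, 15.12, 91.902, -0, 72.978, -2.114], TCP at [0.184, 0.649, 0.239] pointing down, gripper open.
Joint ranges: [-150.88, 150.88], [-54.13, 125.18], [17.81, 147.31], [-75.09, 255.09], [0, 152.58], [-146.25, 146.25]. Speed limits (degrees/s): [147.25, 147.25, 180, 180, 180, 180].

INTERFACE

Orientations are given as a 3x3 rotation matrix whose columns are the frame's x, y, z axes.
In Python, from cell import manip, readout, grab_frame gives the robot as it stands (manip), with the cameras as plain functions and the readings (readout).
- The arm moves only by the tool drive_effector, called after ">>>" as name([rows], argument=value, ...), one row to a line, values as JSON. Schema: {"type":"object","properties":{"offsets":{"type":"array","items":{"type":"object","properties":{"dx":{"type":"number"},"dy":{"type":"number"},"dz":{"type":"number"},"turn":{"type":"number"},"aperture":{"type":"number"}},"additionalProperties":false,"required":["aperture"]},"minItems":1,"maxItems":12},"force":{"type":"number"},"only":{"type":"string"},"quiet":{"type":"boolean"},"lines":{"type":"string"}},"required":["offsets"],"additionalProperties":false}. offsets is a list of rows, 1 to 12 of them, each an object with the fields dx, dy, dz (the shift in parts of the range, where 1.0 means 1 m), turn (a turn about the tool's z in normalised numbers (1 is 60 degrees)), aperture (the opening from 0.0 (shut) to 1.0 (fully open)); a field left out counts as zero (the opening has to be given); each row is the pose to reach, as a shift and turn from the pose commanded when the call began, along the tool's axes at that moment; what a row does not reach only later rows make up. A row lasts 1/12 s, in which the tool goes at most 0.0417 m and 7.16 degrees, less where a joint would pass 70% of its speed; a pose out of reach is approached as far as the arm can. The fingers move at their own pace and stop on an object; force is the grip in N (left out, the last holds). Time passes only in rows, so rows that do not move let the fingers close. The tool returns the time, the measured TCP pose, the force, the opening and the grip force at its end. only (a regular expression) keeps the lines of the reply that match it, lines (a string "A,B") keeps lines A to B, and quiet returns only ok. No shift or turn number may pass 1 either way. Input that does not fit is refused with a message, and nothing moves.
- readout.get_state(): the state, without advancing time (a new reading comes with each control period).
- grab_frame(name): name is "side" or "top" or "wrist"; returns a dict with "frame" (480x640x3 uint8, red, green, blue), "mtx" (3x3 intrinsics, pixels), "R" (3x3) and "t" (3): a world point X has camera coordinates R X + t. Camera axes: x right, y down, z forward; pixel columns grow to the right and rows downward; lengths in m; the calibration is good to about 2 mm. A picture is of the moment at which its call begins. There is no depth.
- manip.close_job(): hands the job in; it is judged then, once.
The state is a dict: "clock": time; "joint_pos": joint angles; "joint_vel": joint speeds; "joint_efforts": joint torques, N m; "eef_pos": TCP position; "orientation": TCP orientation; "wrist_force": force on the tool from outside, world axes, zero at the start; "torque": the same for the moment, N m; "width": opening from 0.0 (shut) to 1.0 (fully open); "grasp_force": force on a finger pad.
Only numpy, scipy, OpenCV 4.12 (cv2) and the standard library are available. Lean on these libraries where they do the work, as an engineer would, in place of code of your own. Each camera call takes 0.05 s, during which the arm holds its last target. There are 200 camera calls.

TASK

Fold away the jointed wooden measuring gauge that lies open on the table, in this order: first swing the tip segment (green knob) back until it lies along the middle segment, while the middle segment still stands open; then swing the middle segment by its blue knob, with the tip folded on it, until all three segments lie stacked in line, and let go. Leave the two grey clay cones standing where they are.

Things in the scene. Friction and masses are not known exactly. Their poses are not given: they have to be found in the camera images.
- gauge: Fixed part of the gauge: plywood strip 60 x 210 x 12 mm screwed to the table, carrying the brown fixed segment (26 mm wide, top at z = 20 mm) that runs 140 mm along the gauge's own -y. Origin: on the table under the vertical brass main pivot of the middle segment. At yaw 0 its -y is the robot's right; the open gauge lies on its +x side. The loose gauge with a red knob is a bystander.
- middle_fold (a joint): Angle (rad) of the pale middle segment from the fixed one: 0 = folded, right on top of the fixed segment (a stop); grows counter-clockwise seen from above. Starts at 1.3 to 2.1. The segment is 26 mm wide, z = 20 to 28 mm, 140 mm from main pivot to tip pivot. Stays where it is left: friction about 0.2 N m.
- tip_fold (a joint): Angle (rad) of the light tip segment from the middle one: 0 = folded, right on top of the middle segment, green knob towards the main pivot (a stop); grows clockwise seen from above. Starts at 1.2 to 2.0. The segment is 26 mm wide, z = 28 to 36 mm, 110 mm from tip pivot to green knob. Stays where it is left: friction about 0.08 N m.
- blue_knob (a point): Point on the axis of the upright blue round knob, at z = 58 mm, 140 mm from the main pivot. The knob is 20 mm in diameter, slightly waisted, from z = 36 to 74 mm; it belongs to the middle segment and stands on the tip pivot, so the tip segment turns about its vertical axis.
- green_knob (a point): Point on the axis of the upright green round knob at the free end of the tip segment, at z = 58 mm, 110 mm from the tip pivot. Same size as the blue knob: 20 mm in diameter, z = 36 to 74 mm; fixed to the tip segment.
- cone_a: Darker grey clay cone, loose, standing upright on the table, base 60 mm in diameter, 92 mm high. Origin: centre of its underside. To be left alone.
- cone_b: Lighter grey clay cone, loose, standing upright on the table, base 66 mm in diameter, 80 mm high. Origin: centre of its underside. To be left alone.

How it is judged:
By the outcome, as a careful person would: the job done as asked, in the order asked, and still so for the second after the job is handed in, with the robot touching nothing.
It also fails if it takes over 51 s, if anything falls off the work surface, if the arm or the gripper's body presses on something with over 40 N, if the wrist force passes 120 N, or if a joint passes its speed limit or range.

## Working session

There is one attempt and no reset: what is moved stays moved. The work goes in short steps, Python scripts to look and compute and a tool call to move; the robot and the scene stay as the last step left them, time stands still between calls to the robot, and variables do not carry over. Pictures are saved under pics/ and viewed, at most 10 in all, crops included, and the job is handed in when it is done.

```bash
ls; mkdir -p pics
```

Run:
```python
from cell import manip, readout, grab_frame
import cv2
for n in("top","side"):
    f=grab_frame(n); cv2.imwrite(f"pics/{n}0.png",f["frame"][:,:,::-1]); print(n,f["mtx"].tolist(),f["R"].round(4).tolist(),f["t"].round(4).tolist())
s=readout.get_state();print(s["clock"],s["eef_pos"],s["orientation"],manip.tcp_to_grasp)
```

```text
cell.py
pics
top [[584.9250692299195, 0.0, 308.6349660405175], [0.0, 584.9250692299195, 240.22292843945937], [0.0, 0.0, 1.0]] [[-0.0171, -0.9999, 0.0022], [-0.9914, 0.0166, -0.13], [0.1299, -0.0044, -0.9915]] [-0.0614, 0.574, 0.7385]
side [[452.25840209711, 0.0, 312.56253396853026], [0.0, 452.25840209711, 237.6097065908246], [0.0, 0.0, 1.0]] [[-0.993, -0.118, 0.007], [-0.0755, 0.5872, -0.8059], [0.091, -0.8008, -0.592]] [0.5552, 0.1253, 0.6466]
0.1 [0.18361868 0.64888083 0.23751679] [[-9.62208516e-01  2.72313036e-01 -6.17537242e-04]
 [ 2.72313728e-01  9.62206571e-01 -1.93625245e-03]
 [ 6.69316085e-05 -2.03124246e-03 -9.99997935e-01]] 0.0187
```

View pics/top0.png

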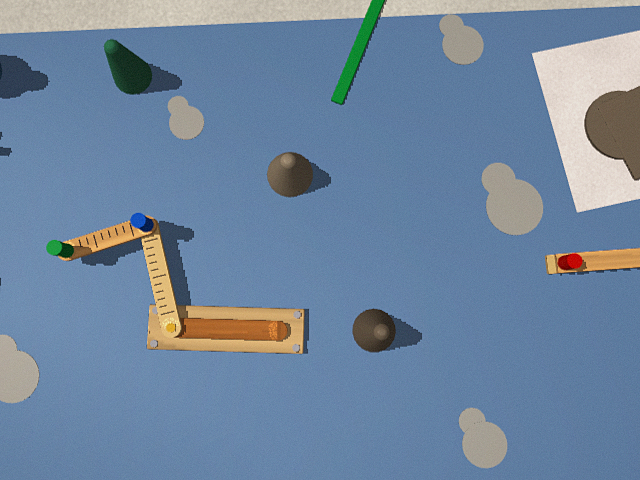

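View pics/side0.png

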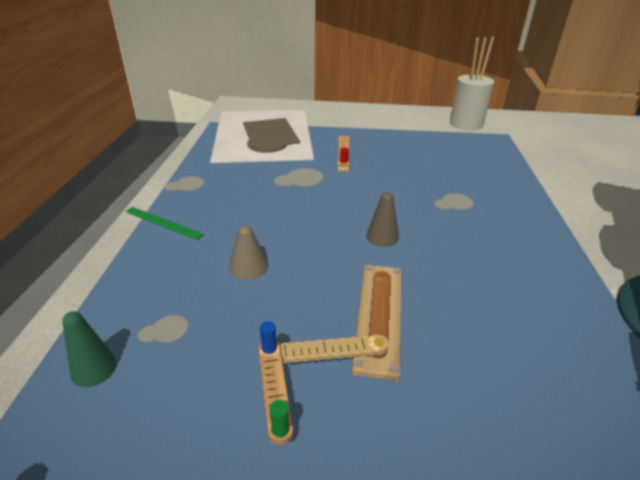

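The top view shows the blue knob at about (143,222), the green knob at (60,248), the brass pivot at (171,327), and the cones at (290,172) and (374,330). The fixed segment runs to image right (-y). The side view shows the blue knob at (268,337) and the green knob at (280,417).

Create h.py:
```python
from cell import manip, readout, grab_frame
import cv2, numpy as np
def blob(fr,lo,hi,near=None,win=60):
    m=cv2.inRange(cv2.cvtColor(fr["frame"],cv2.COLOR_RGB2HSV),lo,hi)
    n,_,st,c=cv2.connectedComponentsWithStats(m)
    ids=[i for i in range(1,n) if st[i,4]>25 and (near is None or np.hypot(*(c[i]-near))<win)]
    i=max(ids,key=lambda i:st[i,4]); return c[i],st[i]
def ray(fr,p):
    d=fr["R"].T@np.linalg.inv(fr["mtx"])@np.array([p[0],p[1],1.]); o=-fr["R"].T@fr["t"]; return o,d/np.linalg.norm(d)
def plane(fr,p,z):
    o,d=ray(fr,p); return o+d*(z-o[2])/d[2]
def tri(a,pa,b,pb):
    o1,d1=ray(a,pa);o2,d2=ray(b,pb)
    s=np.linalg.lstsq(np.c_[d1,-d2],o2-o1,rcond=None)[0]
    p,q=o1+s[0]*d1,o2+s[1]*d2; return (p+q)/2,np.linalg.norm(p-q)
BLUE=((110,170,60),(125,255,255)); GREEN=((50,150,50),(75,255,255))
def look(name,tn,sn):
    T=grab_frame("top");S=grab_frame("side")
    for n,f in(("t",T),("s",S)): cv2.imwrite(f"pics/{name}{n}.png",f["frame"][:,:,::-1])
    out={}
    for k,c in(("blue",BLUE),("green",GREEN)):
        a,sa=blob(T,*c,tn[k]);b,sb=blob(S,*c,sn[k]); p,e=tri(T,a,S,b); out[k]=p
        print(k,a.round(1),sa,b.round(1),sb,p.round(4),"gap",round(e,4))
    return T,S,out
```

Run:
```python
from h import *
T,S,o=look("a",dict(blue=(143,222),green=(60,248)),dict(blue=(268,337),green=(280,417)))
piv,g=tri(T,(171,327),S,(377,344)); print("piv tri",piv,g,"plane28",plane(T,(171,327),.03),plane(S,(377,344),.03))
b,gr=o["blue"],o["green"]
print("fixed end",plane(T,(285,331),.02))
for n,p,q in(("A dark",(380,330),(388,195)),("A/B tops",(288,158),(246,230))): print(n,tri(T,p,S,q))
d=lambda p,q:np.hypot(*(p-q)[:2])
print("b-piv",d(b,piv),"g-b",d(gr,b))
R=readout.get_state()["orientation"];e=readout.get_state()["eef_pos"]
ang=lambda v:np.degrees(np.arctan2(v[1],v[0]))
print("mid dir",ang(b-piv),"tip dir",ang(gr-b),"tool x",ang(R[:,0]),"tool y",ang(R[:,1]))
print("to green tool axes",R.T@(gr-e),"reach",np.hypot(*gr[:2]))
```

```text
Traceback (most recent call last):
  File "h.py", line 22, in look
    a,sa=blob(T,*c,tn[k]);b,sb=blob(S,*c,sn[k]); p,e=tri(T,a,S,b); out[k]=p
                               ~~~~^^^^^^^^^^^^
  File "h.py", line 7, in blob
    i=max(ids,key=lambda i:st[i,4]); return c[i],st[i]
ValueError: max() iterable argument is empty
```

Run:
```python
import cv2
for f,pts in(("side0",[(268,330),(268,345),(230,330),(280,405),(280,422),(274,423)]),("top0",[(143,222),(135,218),(60,248),(100,300)])):
    h=cv2.cvtColor(cv2.imread(f"pics/{f}.png"),cv2.COLOR_BGR2HSV)
    print(f,[h[y,x].tolist() for x,y in pts])
```

```text
side0 [[108, 221, 159], [109, 206, 135], [104, 87, 141], [68, 197, 124], [67, 196, 103], [66, 186, 103]]
top0 [[108, 240, 189], [109, 226, 191], [68, 203, 162], [107, 96, 175]]
```

```bash
sed -i 's/BLUE=((110,170,60)/BLUE=((104,165,30)/; s/GREEN=((50,150,50)/GREEN=((55,140,30)/' h.py
```

Run:
```python
from h import *
T,S,o=look("a",dict(blue=(143,222),green=(60,248)),dict(blue=(268,337),green=(280,417)))
piv,g=tri(T,(171,327),S,(377,344)); print("piv tri",piv,g,"plane28",plane(T,(171,327),.03),plane(S,(377,344),.03))
b,gr=o["blue"],o["green"]
print("fixed end",plane(T,(285,331),.02))
for n,p,q in(("A dark",(380,330),(388,195)),("A/B tops",(288,158),(246,230))): print(n,tri(T,p,S,q))
d=lambda p,q:np.hypot(*(p-q)[:2])
print("b-piv",d(b,piv),"g-b",d(gr,b))
R=readout.get_state()["orientation"];e=readout.get_state()["eef_pos"]
ang=lambda v:np.degrees(np.arctan2(v[1],v[0]))
print("mid dir",ang(b-piv),"tip dir",ang(gr-b),"tool x",ang(R[:,0]),"tool y",ang(R[:,1]))
print("to green tool axes",R.T@(gr-e),"reach",np.hypot(*gr[:2]))
```

```text
blue [141.2 221.7] [130 213  23  18 289] [267.8 335.9] [260 321  16  32 395] [0.5976 0.1457 0.0572] gap 0.001
green [ 59.3 248.4] [ 46 240  28  17 343] [279.3 417.5] [270 401  18  35 516] [0.5646 0.2508 0.0566] gap 0.001
piv tri [0.46198623 0.11295708 0.02401465] 0.00025988813497131966 plane28 [0.46193447 0.11158557 0.03      ] [0.46263952 0.11816133 0.03      ]
fixed end [ 0.45395039 -0.03766523  0.02      ]
A dark (array([ 0.45271928, -0.15548564,  0.08880825]), np.float64(0.004088408104184766))
A/B tops (array([ 0.67210153, -0.04649167,  0.07416702]), np.float64(0.006017340391890915))
b-piv 0.13955478549974776 g-b 0.11019256206348514
mid dir 13.562229708387449 tip dir 107.46720307058017 tool x 164.19831129917958 tool y 74.1983138427039
to green tool axes [-0.47497085 -0.27958858  0.18181603] reach 0.6177717149200186
```

Both knobs triangulate to about 57 mm high. The link lengths come out at 139.6 and 110.2 mm, matching the description. I'm moving over the green knob, with the closing axis tangential to its swing.

Careful with the scale: turns go in shares of 60 degrees. That gives: 56.7 degrees is 0.945.

>>> drive_effector([
  {"dx":-0.034, "dy":-0.02, "dz":0.007, "turn":0.0833, "aperture":1},
  {"dx":-0.068, "dy":-0.04, "dz":0.014, "turn":0.1667, "aperture":1},
  {"dx":-0.102, "dy":-0.06, "dz":0.021, "turn":0.25, "aperture":1},
  {"dx":-0.136, "dy":-0.08, "dz":0.028, "turn":0.3333, "aperture":1},
  {"dx":-0.17, "dy":-0.1, "dz":0.035, "turn":0.4167, "aperture":1},
  {"dx":-0.204, "dy":-0.12, "dz":0.042, "turn":0.5, "aperture":1},
  {"dx":-0.238, "dy":-0.14, "dz":0.05, "turn":0.5833, "aperture":1},
  {"dx":-0.272, "dy":-0.16, "dz":0.058, "turn":0.6667, "aperture":1},
  {"dx":-0.306, "dy":-0.18, "dz":0.066, "turn":0.75, "aperture":1},
  {"dx":-0.34, "dy":-0.2, "dz":0.074, "turn":0.8333, "aperture":1},
  {"dx":-0.374, "dy":-0.22, "dz":0.082, "turn":0.9167, "aperture":1},
  {"dx":-0.408, "dy":-0.24, "dz":0.09, "turn":0.945, "aperture":1},
], force=20)

```text
clock: 1.3
eef_pos: [0.5122, 0.3059, 0.1486]
orientation: [[-0.297, 0.955, 0.001], [0.955, 0.297, 0.0], [0.0, 0.001, -1.0]]
wrist_force: [1.0, -0.3, 0.7]
width: 1.003
grasp_force: 0.0
```

Add to h.py:
```python
def to(p,yaw):
    """tool-frame shift to put TCP at p, and turn to bring tool y to yaw(deg)"""
    s=readout.get_state();R=s["orientation"]
    y=np.degrees(np.arctan2(R[1,1],R[0,1])); t=-((yaw-y+180)%360-180)
    print(round(s["clock"],2),"eef",s["eef_pos"].round(4),"yaw_y",round(y,2),"shift",(R.T@(np.array(p)-s["eef_pos"])).round(4),"turn",round(t,2))
```

Run:
```python
from h import *
to((.5646,.2508,.043),17.5)
```

```text
1.3 eef [0.5122 0.3059 0.1486] yaw_y 17.28 shift [-0.0682  0.0336  0.1056] turn -0.22
```

>>> drive_effector([
  {"dx":-0.034, "dy":0.017, "aperture":1},
  {"dx":-0.068, "dy":0.034, "dz":0.01, "aperture":1},
  {"dx":-0.068, "dy":0.034, "dz":0.02, "aperture":1},
  {"dx":-0.068, "dy":0.034, "dz":0.02, "aperture":1},
])

```text
clock: 1.63
eef_pos: [0.5638, 0.2505, 0.1264]
orientation: [[-0.297, 0.955, -0.003], [0.955, 0.297, -0.001], [-0.0, -0.004, -1.0]]
wrist_force: [0.6, -0.0, -0.5]
width: 1.0
grasp_force: 0.0
```

Run:
```python
from h import *
to((.5646,.2508,.043),17.5)
f=grab_frame("wrist");cv2.imwrite("pics/w1.png",f["frame"][:,:,::-1])
q=f["R"]@np.array([.5646,.2508,.074])+f["t"];print((f["mtx"]@q/q[2])[:2])
```

```text
1.63 eef [0.5638 0.2505 0.1264] yaw_y 17.28 shift [0.     0.0011 0.0834] turn -0.22
[324.69414234 266.76860939]
```

View pics/w1.png

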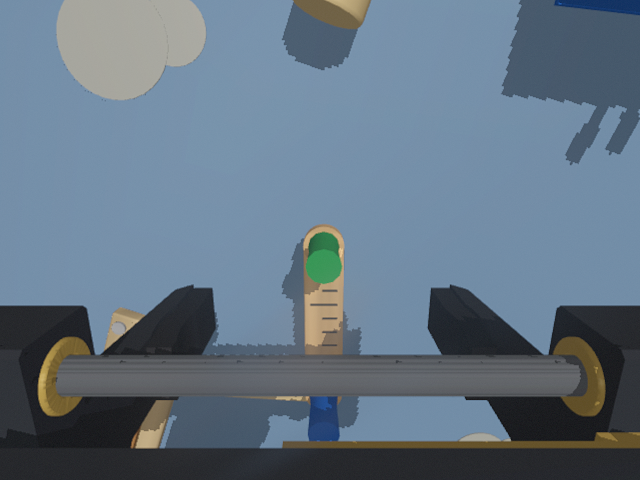

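The wrist view shows the top of the green knob at (323,266); I predicted (325,267). It is centred between the fingers, so I'm going down and gripping.

>>> drive_effector([
  {"dy":0.001, "dz":0.03, "aperture":1},
  {"dy":0.001, "dz":0.06, "aperture":1},
  {"dy":0.001, "dz":0.083, "aperture":1},
  {"dy":0.001, "dz":0.083, "aperture":0.6},
  {"dy":0.001, "dz":0.083, "aperture":0.2},
  {"dy":0.001, "dz":0.083, "aperture":0.1},
  {"dy":0.001, "dz":0.083, "aperture":0.1},
  {"dy":0.001, "dz":0.083, "aperture":0.1},
  {"dy":0.001, "dz":0.083, "aperture":0.1},
], force=25)

```text
clock: 2.43
eef_pos: [0.566, 0.2538, 0.0476]
orientation: [[-0.301, 0.954, 0.003], [0.954, 0.301, 0.001], [0.0, 0.003, -1.0]]
wrist_force: [-0.5, -0.3, -0.5]
width: 0.572
grasp_force: 0.0
```

Run:
```python
from h import *
b=np.array([.5976,.1457])
s=readout.get_state();e=s["eef_pos"];R=s["orientation"];print(e,s["width"],s["grasp_force"])
r=.1101;a0=np.degrees(np.arctan2(*(e[:2]-b)[::-1]));print(a0,np.hypot(*(e[:2]-b)))
v0=r*np.array([np.cos(np.radians(a0)),np.sin(np.radians(a0))])
for t in range(4,93,4):
    a=np.radians(a0+t);v=r*np.array([np.cos(a),np.sin(a),0]);v[:2]-=v0
    print(t,(R.T@v).round(4)[:2])
```

```text
[0.56600286 0.25375849 0.04759722] 0.572342136495231 0.0
106.29932936814818 0.11258337602369672
4 [-0.0001 -0.0077]
8 [-0.0007 -0.0153]
12 [-0.0019 -0.0229]
16 [-0.0036 -0.0304]
20 [-0.0058 -0.0378]
24 [-0.0086 -0.045 ]
28 [-0.0118 -0.0519]
32 [-0.0155 -0.0587]
36 [-0.0197 -0.0651]
40 [-0.0243 -0.0713]
44 [-0.0293 -0.0771]
48 [-0.0347 -0.0826]
52 [-0.0405 -0.0876]
56 [-0.0466 -0.0923]
60 [-0.053  -0.0965]
64 [-0.0597 -0.1002]
68 [-0.0667 -0.1035]
72 [-0.0739 -0.1063]
76 [-0.0812 -0.1086]
80 [-0.0887 -0.1103]
84 [-0.0963 -0.1115]
88 [-0.1039 -0.1122]
92 [-0.1116 -0.1124]
```

>>> drive_effector([
  {"dx":-0.002, "dz":0.003, "aperture":0.4},
  {"dx":-0.002, "dz":0.003, "aperture":0.1},
  {"dx":-0.002, "dz":0.003, "aperture":0.1},
  {"dx":-0.002, "dz":0.003, "aperture":0.1},
  {"dx":-0.002, "dz":0.003, "aperture":0.1},
  {"dx":-0.002, "dz":0.003, "aperture":0.1},
  {"dx":-0.002, "dz":0.003, "aperture":0.1},
  {"dx":-0.002, "dz":0.003, "aperture":0.1},
], force=25)

```text
clock: 3.1
eef_pos: [0.5654, 0.2511, 0.0426]
orientation: [[-0.301, 0.954, -0.0], [0.954, 0.301, -0.0], [-0.0, -0.0, -1.0]]
wrist_force: [-0.3, -1.2, -0.1]
width: 0.205
grasp_force: 25.0
```

Run:
```python
from h import *
to((.5646,.2508,.043),17.5); print(readout.get_state()["grasp_force"])
```

```text
3.1 eef [0.5654 0.2511 0.0426] yaw_y 17.5 shift [-0.     -0.0008 -0.0004] turn -0.0
25.00001499429345
```

Scaled: -48 degrees is -0.8.

>>> drive_effector([
  {"dx":-0.0003, "dy":-0.0077, "turn":-0.0667, "aperture":0.1},
  {"dx":-0.0011, "dy":-0.0153, "turn":-0.1333, "aperture":0.1},
  {"dx":-0.0024, "dy":-0.0229, "turn":-0.2, "aperture":0.1},
  {"dx":-0.0043, "dy":-0.0303, "turn":-0.2667, "aperture":0.1},
  {"dx":-0.0066, "dy":-0.0376, "turn":-0.3333, "aperture":0.1},
  {"dx":-0.0095, "dy":-0.0447, "turn":-0.4, "aperture":0.1},
  {"dx":-0.0129, "dy":-0.0516, "turn":-0.4667, "aperture":0.1},
  {"dx":-0.0167, "dy":-0.0583, "turn":-0.5333, "aperture":0.1},
  {"dx":-0.021, "dy":-0.0647, "turn":-0.6, "aperture":0.1},
  {"dx":-0.0257, "dy":-0.0707, "turn":-0.6667, "aperture":0.1},
  {"dx":-0.0309, "dy":-0.0764, "turn":-0.7333, "aperture":0.1},
  {"dx":-0.0364, "dy":-0.0817, "turn":-0.8, "aperture":0.1},
])

```text
clock: 4.1
eef_pos: [0.4975, 0.1921, 0.0426]
orientation: [[-0.911, 0.412, -0.001], [0.412, 0.911, 0.001], [0.001, -0.0, -1.0]]
wrist_force: [-1.6, 0.9, 1.2]
width: 0.209
grasp_force: 25.0
```

Run:
```python
from h import *
b=np.array([.5976,.1457]);s=readout.get_state();v=s["eef_pos"][:2]-b
print(np.degrees(np.arctan2(v[1],v[0])),np.hypot(*v))
R=s["orientation"]
for a in (160,165,170,175,180,185,190,193.5,195):
    a_=np.radians(a);p=np.r_[b+.1101*np.array([np.cos(a_),np.sin(a_)]),.043];to(p,a-90)
T,S,o=look("b",dict(blue=(143,222),green=None),dict(blue=(268,337),green=None)) if 0 else (None,)*3
```

```text
155.14518493930652 0.11029343353024372
4.1 eef [0.4975 0.1921 0.0426] yaw_y 65.68 shift [-0.0005 -0.0093 -0.0004] turn -4.32
4.1 eef [0.4975 0.1921 0.0426] yaw_y 65.68 shift [-0.0016 -0.0189 -0.0004] turn -9.32
4.1 eef [0.4975 0.1921 0.0426] yaw_y 65.68 shift [-0.0036 -0.0283 -0.0004] turn -14.32
4.1 eef [0.4975 0.1921 0.0426] yaw_y 65.68 shift [-0.0064 -0.0375 -0.0004] turn -19.32
4.1 eef [0.4975 0.1921 0.0426] yaw_y 65.68 shift [-0.01   -0.0464 -0.0004] turn -24.32
4.1 eef [0.4975 0.1921 0.0426] yaw_y 65.68 shift [-0.0143 -0.0549 -0.0004] turn -29.32
4.1 eef [0.4975 0.1921 0.0426] yaw_y 65.68 shift [-0.0194 -0.0631 -0.0004] turn -34.32
4.1 eef [0.4975 0.1921 0.0426] yaw_y 65.68 shift [-0.0233 -0.0685 -0.0004] turn -37.82
4.1 eef [0.4975 0.1921 0.0426] yaw_y 65.68 shift [-0.0251 -0.0708 -0.0004] turn -39.32
```

Scaled: -38.4 degrees is -0.64.

>>> drive_effector([
  {"dx":-0.0005, "dy":-0.0093, "turn":-0.0717, "aperture":0.1},
  {"dx":-0.0016, "dy":-0.0189, "turn":-0.155, "aperture":0.1},
  {"dx":-0.0036, "dy":-0.0283, "turn":-0.2383, "aperture":0.1},
  {"dx":-0.0064, "dy":-0.0375, "turn":-0.3217, "aperture":0.1},
  {"dx":-0.01, "dy":-0.0464, "turn":-0.405, "aperture":0.1},
  {"dx":-0.0143, "dy":-0.0549, "turn":-0.4883, "aperture":0.1},
  {"dx":-0.0194, "dy":-0.0631, "turn":-0.5717, "aperture":0.1},
  {"dx":-0.0215, "dy":-0.066, "turn":-0.605, "aperture":0.1},
  {"dx":-0.0233, "dy":-0.0685, "turn":-0.63, "aperture":0.1},
  {"dx":-0.024, "dy":-0.0695, "turn":-0.64, "aperture":0.1},
  {"dx":-0.024, "dy":-0.0695, "turn":-0.64, "aperture":0.1},
])

```text
clock: 5.02
eef_pos: [0.4903, 0.119, 0.0425]
orientation: [[-0.971, -0.239, -0.003], [-0.239, 0.971, 0.001], [0.002, 0.001, -1.0]]
wrist_force: [-3.1, 2.6, 2.9]
width: 0.208
grasp_force: 25.0
```

Run:
```python
from h import *
b=np.array([.5976,.1457]);s=readout.get_state();v=s["eef_pos"][:2]-b
print(np.degrees(np.arctan2(v[1],v[0])),np.hypot(*v))
T=grab_frame("top");S=grab_frame("side")
for n,f in(("t",T),("s",S)): cv2.imwrite(f"pics/c{n}.png",f["frame"][:,:,::-1])
cv2.imwrite("pics/c.png",np.hstack([T["frame"][130:400,40:440],S["frame"][180:450,200:600]])[:,:,::-1])
```

```text
-166.04391429609927 0.11058187477453446
```

View pics/c.png

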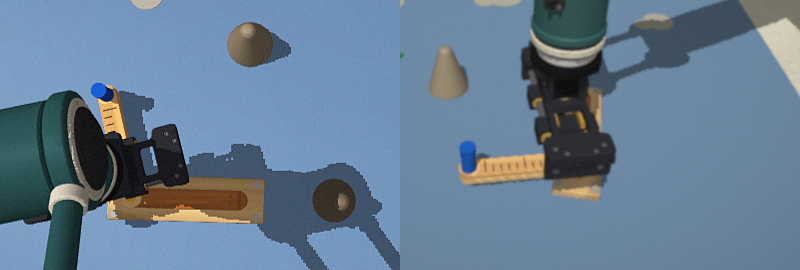

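The top crop shows the tip lying along the middle segment, with the middle still open. I'll press slightly further to feel the stop, then release, rise and measure.

Scaled: -1 degrees is -0.0167.

>>> drive_effector([
  {"dy":-0.001, "aperture":0.1},
  {"dy":-0.002, "turn":-0.0083, "aperture":0.1},
  {"dy":-0.003, "turn":-0.0167, "aperture":0.1},
  {"dy":-0.003, "turn":-0.0167, "aperture":0.1},
])

```text
clock: 5.45
eef_pos: [0.4905, 0.1182, 0.0425]
orientation: [[-0.967, -0.255, -0.003], [-0.255, 0.967, 0.004], [0.002, 0.005, -1.0]]
wrist_force: [-6.5, 11.5, 3.3]
width: 0.204
grasp_force: 25.0
```

>>> drive_effector([
  {"dy":0.001, "aperture":0.2},
  {"dy":0.0015, "aperture":0.5},
  {"dy":0.0015, "aperture":0.5},
  {"dy":0.0015, "aperture":0.5},
  {"dy":0.0015, "aperture":0.5},
  {"dy":0.0015, "dz":-0.03, "aperture":0.5},
  {"dy":0.0015, "dz":-0.07, "aperture":0.5},
  {"dy":0.0015, "dz":-0.1, "aperture":0.5},
])

```text
clock: 6.12
eef_pos: [0.4921, 0.117, 0.1444]
orientation: [[-0.966, -0.257, 0.0], [-0.257, 0.966, -0.0], [-0.0, -0.0, -1.0]]
wrist_force: [1.1, 0.8, 0.1]
width: 0.499
grasp_force: 0.0
```

Run:
```python
from h import *
f=grab_frame("wrist");cv2.imwrite("pics/w2.png",f["frame"][:,:,::-1])
b=np.array([.5976,.1457])
for n,c in(("blue",BLUE),("green",GREEN)):
    try:
        p,s=blob(f,*c); print(n,p,s,plane(f,p,.06))
    except ValueError: print(n,"none")
to((.5976,.1457,.043),103.6)
```

```text
blue [318.44594595 410.15765766] [304 397  29  28 666] [0.60650301 0.14635213 0.06      ]
green [317.53367876 256.58031088] [309 248  25  22 193] [0.49693451 0.11681509 0.06      ]
6.17 eef [0.4966 0.1178 0.1512] yaw_y 104.88 shift [-0.1035  0.0011  0.1094] turn 1.28
```

View pics/w2.png

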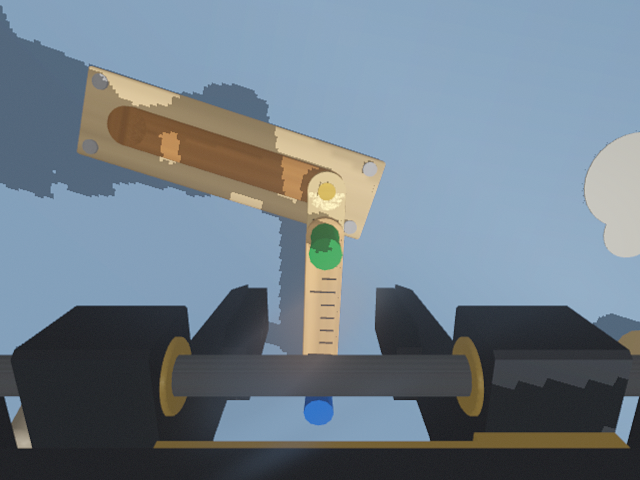

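The force rose to 13 N at the stop. The wrist view shows the tip flush on the middle segment, with the green knob at (325,252) in line with the pivot at (326,190). Next is the blue knob.

Scaled: 1.2 degrees is 0.02.

>>> drive_effector([
  {"dx":-0.036, "dy":0.001, "turn":0.0067, "aperture":0.6},
  {"dx":-0.072, "dy":0.001, "turn":0.0133, "aperture":0.6},
  {"dx":-0.105, "dy":0.001, "turn":0.02, "aperture":0.6},
  {"dx":-0.105, "dy":0.001, "dz":0.01, "turn":0.02, "aperture":0.6},
  {"dx":-0.105, "dy":0.001, "dz":0.01, "turn":0.02, "aperture":0.6},
  {"dx":-0.105, "dy":0.001, "dz":0.01, "turn":0.02, "aperture":0.6},
])

```text
clock: 6.67
eef_pos: [0.5916, 0.1447, 0.131]
orientation: [[-0.972, -0.237, -0.004], [-0.237, 0.972, -0.001], [0.004, -0.0, -1.0]]
wrist_force: [-0.1, -0.4, -0.4]
width: 0.594
grasp_force: 0.0
```

Run:
```python
from h import *
f=grab_frame("wrist")
m=cv2.inRange(cv2.cvtColor(f["frame"],cv2.COLOR_RGB2HSV),(104,180,140),(125,255,255))
n,_,st,c=cv2.connectedComponentsWithStats(m);i=1+st[1:,4].argmax()
print(st[i],c[i])
for x,y,z in((.5976,.1457,.074),(.5976,.1457,.04)):
    q=f["R"]@np.array([x,y,z])+f["t"];print((f["mtx"]@q/q[2])[:2])
S=grab_frame("side");p,s=blob(S,*BLUE);print("side",p,s,"before (267.8,335.9)")
to((.5976,.1457,.043),103.6)
```

```text
[299 268   2   9  11] [299.36363636 272.        ]
[318.78030216 274.88556845]
[319.09921938 256.21994444]
side [267.71938776 334.51785714] [260 320  16  31 392] before (267.8,335.9)
6.77 eef [0.5916 0.1447 0.132 ] yaw_y 103.69 shift [-0.0063 -0.0005  0.089 ] turn 0.09
```

>>> drive_effector([
  {"dx":-0.005, "dy":-0.0005, "dz":0.03, "aperture":0.6},
  {"dx":-0.005, "dy":-0.0005, "dz":0.06, "aperture":0.6},
  {"dx":-0.005, "dy":-0.0005, "dz":0.088, "aperture":0.6},
  {"dx":-0.005, "dy":-0.0005, "dz":0.088, "aperture":0.5},
  {"dx":-0.005, "dy":-0.0005, "dz":0.088, "aperture":0.3},
  {"dx":-0.005, "dy":-0.0005, "dz":0.088, "aperture":0.1},
  {"dx":-0.005, "dy":-0.0005, "dz":0.088, "aperture":0.1},
  {"dx":-0.005, "dy":-0.0005, "dz":0.088, "aperture":0.1},
  {"dx":-0.005, "dy":-0.0005, "dz":0.088, "aperture":0.1},
  {"dx":-0.005, "dy":-0.0005, "dz":0.088, "aperture":0.1},
  {"dx":-0.005, "dy":-0.0005, "dz":0.088, "aperture":0.1},
  {"dx":-0.005, "dy":-0.0005, "dz":0.088, "aperture":0.1},
], force=30)

```text
clock: 7.77
eef_pos: [0.6001, 0.1461, 0.0471]
orientation: [[-0.972, -0.237, 0.004], [-0.237, 0.972, 0.0], [-0.004, -0.001, -1.0]]
wrist_force: [1.1, -1.2, 6.1]
width: 0.208
grasp_force: 30.0
```

Create arc.py:
```python
from h import *
import sys
P=np.array([.462,.113]);s=readout.get_state();e=s["eef_pos"];v=e[:2]-P
a0=np.degrees(np.arctan2(v[1],v[0]));print("grip",s["grasp_force"],"ang",a0,"r",np.hypot(*v))
for a in map(float,sys.argv[1:]):
    r=np.radians(a);to(np.r_[P+.14*np.array([np.cos(r),np.sin(r)]),.043],a+90)
```

```bash
python3 arc.py 13.6 0 -15 -30
```

Run:
```python
# strip yaw from top picture taken before
import cv2,numpy as np,h
from h import *
T=grab_frame("top");im=cv2.imread("pics/top0.png")
hs=cv2.cvtColor(im,cv2.COLOR_BGR2HSV);m=cv2.inRange(hs,(0,60,60),(30,255,255));m[:300]=0;m[365:]=0;m[:,:140]=0;m[:,320:]=0
c=max(cv2.findContours(m,0,2)[0],key=cv2.contourArea);bx=cv2.boxPoints(cv2.minAreaRect(c))
w=np.array([plane(T,p,.012)[:2] for p in bx]);print(w.round(4))
for i in range(4):
    d=w[(i+1)%4]-w[i];print(np.hypot(*d).round(4),np.degrees(np.arctan2(d[1],d[0])).round(2))
m=cv2.inRange(hs,(5,170,60),(14,255,220));m[:315]=0;m[345:]=0;m[:,:140]=0;m[:,320:]=0
c=max(cv2.findContours(m,0,2)[0],key=cv2.contourArea);vx=cv2.fitLine(c,2,0,.01,.01).ravel();print(cv2.contourArea(c),vx)
d=plane(T,vx[2:]+60*vx[:2],.02)-plane(T,vx[2:]-60*vx[:2],.02);print("fixed dir",np.degrees(np.arctan2(d[1],d[0])))
```

```text
grip 29.999141357839108 ang 13.482282829203108 r 0.1419631692322583
7.77 eef [0.6001 0.1461 0.0471] yaw_y 103.71 shift [0.002  0.0003 0.0041] turn 0.11
7.77 eef [0.6001 0.1461 0.0471] yaw_y 103.71 shift [ 0.006  -0.0326  0.0041] turn 13.71
7.77 eef [0.6001 0.1461 0.0471] yaw_y 103.71 shift [ 0.0192 -0.0667  0.0041] turn 28.71
7.77 eef [0.6001 0.1461 0.0471] yaw_y 103.71 shift [ 0.0408 -0.0962  0.004 ] turn 43.71
[[ 0.4336  0.1479]
 [ 0.4995  0.1471]
 [ 0.4893 -0.0638]
 [ 0.4236 -0.0607]]
0.0658 -0.73
0.2111 -92.75
0.0658 177.28
0.2089 87.25
1921.5 [9.9980253e-01 1.9871276e-02 2.3476190e+02 3.2693649e+02]
fixed dir -92.10590752418524
```

Gripped. The strip and fixed segment point along about -92.5°, so the swing is about 106° clockwise.

Scaled: 48 degrees is 0.8.

>>> drive_effector([
  {"dx":0.0003, "dy":-0.0098, "turn":0.0667, "aperture":0.1},
  {"dx":0.0014, "dy":-0.0195, "turn":0.1333, "aperture":0.1},
  {"dx":0.0031, "dy":-0.0291, "turn":0.2, "aperture":0.1},
  {"dx":0.0054, "dy":-0.0386, "turn":0.2667, "aperture":0.1},
  {"dx":0.0084, "dy":-0.0479, "turn":0.3333, "aperture":0.1},
  {"dx":0.0121, "dy":-0.0569, "turn":0.4, "aperture":0.1},
  {"dx":0.0164, "dy":-0.0657, "turn":0.4667, "aperture":0.1},
  {"dx":0.0213, "dy":-0.0742, "turn":0.5333, "aperture":0.1},
  {"dx":0.0267, "dy":-0.0823, "turn":0.6, "aperture":0.1},
  {"dx":0.0328, "dy":-0.09, "turn":0.6667, "aperture":0.1},
  {"dx":0.0393, "dy":-0.0973, "turn":0.7333, "aperture":0.1},
  {"dx":0.0463, "dy":-0.104, "turn":0.8, "aperture":0.1},
])

```text
clock: 8.82
eef_pos: [0.5802, 0.0335, 0.0472]
orientation: [[-0.824, 0.566, 0.006], [0.566, 0.824, -0.0], [-0.005, 0.003, -1.0]]
wrist_force: [1.9, -1.2, 6.6]
width: 0.208
grasp_force: 30.0
```

```bash
python3 arc.py -40 -45 -50 -55 -60 -65 -70 -75 -80 -84
```

```text
grip 30.00127751380205 ang -33.937227648802256 r 0.14247244537498194
8.82 eef [0.5802 0.0335 0.0472] yaw_y 55.53 shift [ 0.0031 -0.0148  0.0041] turn 5.53
8.82 eef [0.5802 0.0335 0.0472] yaw_y 55.53 shift [ 0.0048 -0.0269  0.0041] turn 10.53
8.82 eef [0.5802 0.0335 0.0472] yaw_y 55.53 shift [ 0.0076 -0.0388  0.004 ] turn 15.53
8.82 eef [0.5802 0.0335 0.0472] yaw_y 55.53 shift [ 0.0114 -0.0504  0.004 ] turn 20.53
8.82 eef [0.5802 0.0335 0.0472] yaw_y 55.53 shift [ 0.0162 -0.0617  0.0039] turn 25.53
8.82 eef [0.5802 0.0335 0.0472] yaw_y 55.53 shift [ 0.0219 -0.0725  0.0038] turn 30.53
8.82 eef [0.5802 0.0335 0.0472] yaw_y 55.53 shift [ 0.0285 -0.0827  0.0038] turn 35.53
8.82 eef [0.5802 0.0335 0.0472] yaw_y 55.53 shift [ 0.0361 -0.0923  0.0037] turn 40.53
8.82 eef [0.5802 0.0335 0.0472] yaw_y 55.53 shift [ 0.0444 -0.1012  0.0036] turn 45.53
8.82 eef [0.5802 0.0335 0.0472] yaw_y 55.53 shift [ 0.0516 -0.1078  0.0036] turn 49.53
```

Scaled: 49.5 degrees is 0.825.

>>> drive_effector([
  {"dx":0.0011, "dy":-0.0148, "turn":0.0917, "aperture":0.1},
  {"dx":0.0028, "dy":-0.0269, "turn":0.175, "aperture":0.1},
  {"dx":0.0056, "dy":-0.0388, "turn":0.2583, "aperture":0.1},
  {"dx":0.0094, "dy":-0.0504, "turn":0.3417, "aperture":0.1},
  {"dx":0.0142, "dy":-0.0617, "turn":0.425, "aperture":0.1},
  {"dx":0.0199, "dy":-0.0725, "turn":0.5083, "aperture":0.1},
  {"dx":0.0265, "dy":-0.0827, "turn":0.5917, "aperture":0.1},
  {"dx":0.0341, "dy":-0.0923, "turn":0.675, "aperture":0.1},
  {"dx":0.0424, "dy":-0.1012, "turn":0.7583, "aperture":0.1},
  {"dx":0.0496, "dy":-0.1078, "turn":0.825, "aperture":0.1},
  {"dx":0.0496, "dy":-0.1078, "turn":0.825, "aperture":0.1},
])

```text
clock: 9.73
eef_pos: [0.477, -0.0291, 0.0471]
orientation: [[-0.106, 0.994, 0.004], [0.994, 0.106, -0.003], [-0.004, 0.004, -1.0]]
wrist_force: [-1.3, -7.0, 8.1]
width: 0.201
grasp_force: 30.0
```

```bash
python3 arc.py -86 -88 -90 -91 -92 -93 -94
```

```text
grip 30.004696771502495 ang -83.96106357289415 r 0.14293061727120246
9.73 eef [ 0.477  -0.0291  0.0471] yaw_y 6.08 shift [ 0.003  -0.005   0.0041] turn 2.08
9.73 eef [ 0.477  -0.0291  0.0471] yaw_y 6.08 shift [ 0.0033 -0.0099  0.0041] turn 4.08
9.73 eef [ 0.477  -0.0291  0.0471] yaw_y 6.08 shift [ 0.0037 -0.0147  0.004 ] turn 6.08
9.73 eef [ 0.477  -0.0291  0.0471] yaw_y 6.08 shift [ 0.004  -0.0172  0.004 ] turn 7.08
9.73 eef [ 0.477  -0.0291  0.0471] yaw_y 6.08 shift [ 0.0043 -0.0196  0.004 ] turn 8.08
9.73 eef [ 0.477  -0.0291  0.0471] yaw_y 6.08 shift [ 0.0047 -0.022   0.004 ] turn 9.08
9.73 eef [ 0.477  -0.0291  0.0471] yaw_y 6.08 shift [ 0.0051 -0.0244  0.004 ] turn 10.08
```

Scaled: 8 degrees is 0.1333.

>>> drive_effector([
  {"dx":0.001, "dy":-0.005, "turn":0.0333, "aperture":0.1},
  {"dx":0.0013, "dy":-0.0099, "turn":0.0667, "aperture":0.1},
  {"dx":0.0017, "dy":-0.0147, "turn":0.1, "aperture":0.1},
  {"dx":0.002, "dy":-0.0172, "turn":0.1167, "aperture":0.1},
  {"dx":0.0023, "dy":-0.0196, "turn":0.1333, "aperture":0.1},
  {"dx":0.0023, "dy":-0.0196, "turn":0.1333, "aperture":0.1},
])

```text
clock: 10.23
eef_pos: [0.4584, -0.0298, 0.0471]
orientation: [[0.03, 1.0, 0.005], [1.0, -0.03, -0.005], [-0.005, 0.005, -1.0]]
wrist_force: [-1.7, -11.5, 8.8]
width: 0.205
grasp_force: 30.0
```

```bash
python3 arc.py -92 -93 -94
```

```text
grip 30.005806563422084 ang -91.43903923183807 r 0.14288098554146217
10.23 eef [ 0.4584 -0.0298  0.0471] yaw_y -1.72 shift [ 0.0029 -0.0014  0.0041] turn 0.28
10.23 eef [ 0.4584 -0.0298  0.0471] yaw_y -1.72 shift [ 0.0029 -0.0038  0.0041] turn 1.28
10.23 eef [ 0.4584 -0.0298  0.0471] yaw_y -1.72 shift [ 0.003  -0.0063  0.0041] turn 2.28
```

Scaled: 1.6 degrees is 0.0267.

>>> drive_effector([
  {"dx":0.001, "dy":-0.001, "turn":0.0067, "aperture":0.1},
  {"dx":0.0015, "dy":-0.002, "turn":0.0133, "aperture":0.1},
  {"dx":0.0015, "dy":-0.003, "turn":0.02, "aperture":0.1},
  {"dx":0.0015, "dy":-0.004, "turn":0.0267, "aperture":0.1},
  {"dx":0.0015, "dy":-0.004, "turn":0.0267, "aperture":0.1},
])

```text
clock: 10.65
eef_pos: [0.4549, -0.0296, 0.0472]
orientation: [[0.056, 0.998, 0.005], [0.998, -0.056, -0.008], [-0.007, 0.006, -1.0]]
wrist_force: [-1.2, -19.6, 7.6]
width: 0.205
grasp_force: 30.0
```

```bash
python3 arc.py -93 -94
```

```text
grip 30.008510006591678 ang -92.85193812723658 r 0.14278692363205733
10.65 eef [ 0.4549 -0.0296  0.0472] yaw_y -3.23 shift [ 0.0028 -0.0004  0.0042] turn -0.23
10.65 eef [ 0.4549 -0.0296  0.0472] yaw_y -3.23 shift [ 0.0028 -0.0028  0.0042] turn 0.77
```

Scaled: 1.2 degrees is 0.02.

>>> drive_effector([
  {"dx":-0.0015, "dy":-0.0005, "turn":0.0033, "aperture":0.1},
  {"dx":-0.003, "dy":-0.001, "turn":0.0067, "aperture":0.1},
  {"dx":-0.003, "dy":-0.002, "turn":0.0133, "aperture":0.1},
  {"dx":-0.003, "dy":-0.003, "turn":0.02, "aperture":0.1},
  {"dx":-0.003, "dy":-0.003, "turn":0.02, "aperture":0.1},
])

```text
clock: 11.07
eef_pos: [0.4545, -0.0297, 0.0473]
orientation: [[0.08, 0.997, 0.011], [0.997, -0.08, -0.003], [-0.002, 0.012, -1.0]]
wrist_force: [8.6, -5.3, 1.0]
width: 0.203
grasp_force: 30.0
```

```bash
python3 arc.py -93 -94
```

```text
grip 30.047884052619338 ang -93.01683763582948 r 0.14288200594482783
11.07 eef [ 0.4545 -0.0297  0.0473] yaw_y -4.56 shift [ 0.0029 -0.0001  0.0043] turn -1.56
11.07 eef [ 0.4545 -0.0297  0.0473] yaw_y -4.56 shift [ 0.0028 -0.0025  0.0043] turn -0.56
```

Stop felt: +8.6 N in x and no further motion. I'm pressing a little more, then releasing and clearing away.

>>> drive_effector([
  {"dx":-0.0005, "dy":-0.001, "aperture":0.1},
  {"dx":-0.0005, "dy":-0.001, "aperture":0.1},
])

```text
clock: 11.23
eef_pos: [0.4544, -0.0297, 0.0474]
orientation: [[0.08, 0.997, 0.013], [0.997, -0.08, -0.002], [-0.001, 0.014, -1.0]]
wrist_force: [12.2, -3.3, -2.5]
width: 0.203
grasp_force: 30.1
```

>>> drive_effector([
  {"aperture":0.3},
  {"dy":0.001, "aperture":0.5},
  {"dy":0.001, "aperture":0.5},
  {"dy":0.001, "aperture":0.5},
  {"dy":0.001, "dz":-0.02, "aperture":0.5},
  {"dy":0.001, "dz":-0.06, "aperture":0.5},
  {"dy":0.001, "dz":-0.1, "aperture":0.5},
  {"dx":0.02, "dy":0.001, "dz":-0.13, "aperture":0.5},
  {"dx":0.05, "dy":0.001, "dz":-0.13, "aperture":0.5},
  {"dx":0.09, "dz":-0.13, "aperture":0.5},
  {"dx":0.13, "dz":-0.13, "aperture":0.5},
  {"dx":0.17, "dz":-0.13, "aperture":0.5},
])

```text
clock: 12.23
eef_pos: [0.4608, 0.1423, 0.1747]
orientation: [[0.081, 0.997, -0.0], [0.997, -0.081, 0.0], [0.0, -0.0, -1.0]]
wrist_force: [1.2, 0.1, -0.4]
width: 0.5
grasp_force: 0.0
```

>>> drive_effector([
  {"dx":0.04, "aperture":0.5},
  {"dx":0.08, "aperture":0.5},
  {"dx":0.12, "aperture":0.5},
  {"dx":0.16, "aperture":0.5},
  {"dx":0.2, "aperture":0.5},
  {"dx":0.2, "aperture":0.5},
  {"dx":0.2, "aperture":0.5},
])

```text
clock: 12.82
eef_pos: [0.4767, 0.3417, 0.1737]
orientation: [[0.077, 0.997, -0.002], [0.997, -0.077, -0.001], [-0.001, -0.002, -1.0]]
wrist_force: [-0.3, -1.4, -0.6]
width: 0.503
grasp_force: 0.0
```

Run:
```python
from h import *
T=grab_frame("top");S=grab_frame("side")
cv2.imwrite("pics/d.png",np.hstack([T["frame"][130:430,60:460],S["frame"][160:460,200:600]])[:,:,::-1])
o={}
for k,c in(("blue",BLUE),("green",GREEN)):
    try:
        a,_=blob(T,*c,(220,330),130);b,_=blob(S,*c,(385,300),90);o[k],e=tri(T,a,S,b);print(k,a,b,o[k].round(4),e)
    except ValueError: print(k,"hidden")
P=np.array([.462,.113])
for k in o: print(k,np.degrees(np.arctan2(*(o[k][:2]-P)[::-1])))
if len(o)==2: print("g->b",np.degrees(np.arctan2(*(o["blue"]-o["green"])[:2][::-1])),np.hypot(*(o["blue"]-o["green"])[:2]))
```

```text
blue hidden
green hidden
```

View pics/d.png

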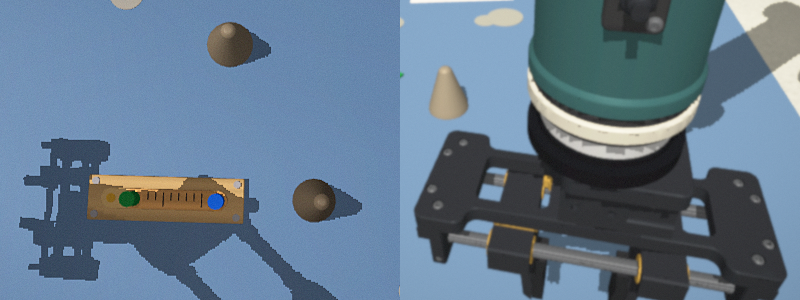

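The picture shows all three segments in line, with green at about (130,198) and blue at (216,201) in the crop. Both cones are standing where they were. A quick numeric check of the angles comes before handing in.

Run:
```python
from h import *
T=grab_frame("top");o={}
for k,c,n in(("blue",((104,180,30),(125,255,255)),(276,331)),("green",((45,120,20),(80,255,255)),(190,328))):
    a,s=blob(T,*c,n,30);o[k]=plane(T,a,.057)[:2];print(k,a,s,o[k])
P=np.array([.462,.113]);A=lambda v:np.degrees(np.arctan2(v[1],v[0]))
print("mid",A(o["blue"]-P),np.hypot(*(o["blue"]-P)),"tip",A(o["blue"]-o["green"]),np.hypot(*(o["blue"]-o["green"])))
s=readout.get_state();print(s["clock"],s["wrist_force"])
```

```text
blue [275.45454545 331.03535354] [268 324  16  16 198] [ 0.45496379 -0.02698402]
green [188.83763838 328.29151292] [179 321  21  16 271] [0.46027943 0.08273918]
mid -92.87751664961748 0.14016074403298318 tip -92.77357839048332 0.10985188446486548
12.9667 [ 0.47821558 -0.85243158 -0.56965628]
```

The middle segment is at -92.9°, the tip at -92.8° and the strip at -92.75°, so everything is folded to its stops.

```bash
python3 -c "
from cell import manip, readout, grab_frame
print(manip.close_job())"
```

```text
the job is handed in; nothing more can be done
None
```

The gauge is folded in the order asked, tip first and then the middle segment, each to its stop and in line to within about 0.2°; both cones still stand where they were, and the job was handed in at about 13 s.

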